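Punch the loaded bay with the mallet

TASK

The mallet stands head down in its wooden holder: lift it out, lay it on the bare table and let go, then take it again across the handle so that a face of its head points down. Holding it so, knock fully down the one punch of the stamping stand that is over the long brass strip, leaving the other two punches up, and do not touch the stand with the gripper itself. Finish by laying the mallet down on the bare table again; the strip, the two discs and the other things stay where they are.

Things in the scene. Friction and masses are not known exactly. Their poses are not given: they have to be found in the camera images.
- mallet: mallet, 200 mm long, 0.28 kg. Black rubber box head 64 (x) x 50 (y) x 50 (z) mm; wooden handle 24 (x) x 20 (y) mm along +z, from z = 50 to 200 mm. Origin: centre of the head's underside (the handle leaves the other side). Striking faces: x = +32 and -32 mm. It stands steadily on a face too, handle level, its axis 32 mm above the table. Starts upright in the holder, handle up
- holder: wooden open holder fixed to the table, 82 x 68 x 35 mm high outside, walls and floor 5 mm; the mallet's head stands in it with about 4 mm of play. Origin: centre of its underside
- stand: fixed stamping stand: purple silicone block 140 (x) x 270 (y) x 20 mm, on it a metal plate 90 x 240 mm (top at z = 30) and pillars carrying a steel bridge bar 30 (x) x 220 (y) mm, z = 62 to 80 mm. Three open bays under the bridge at y = +70, 0, -70 mm, a punch above each. Origin: centre of the block's underside, x away from the robot, y to the left
- punch_left (a joint): left punch of the stand (seen from the robot), a vertical steel pin: 0 m up, grows as it goes down, 0.014 fully down against its stop. A light spring and friction (about 6 N together); it stays where it is driven
- punch_middle (a joint): middle punch of the stand (seen from the robot), a vertical steel pin: 0 m up, grows as it goes down, 0.014 fully down against its stop. A light spring and friction (about 6 N together); it stays where it is driven
- punch_right (a joint): right punch of the stand (seen from the robot), a vertical steel pin: 0 m up, grows as it goes down, 0.014 fully down against its stop. A light spring and friction (about 6 N together); it stays where it is driven
- punch_left_top (a point): centre of the flat top of the left punch's round head (26 mm across, 8 mm thick); 104 mm above the table when up, 90 mm when down
- punch_middle_top (a point): centre of the flat top of the middle punch's round head (26 mm across, 8 mm thick); 104 mm above the table when up, 90 mm when down
- punch_right_top (a point): centre of the flat top of the right punch's round head (26 mm across, 8 mm thick); 104 mm above the table when up, 90 mm when down
- bay_left (a point): floor of the left bay, on the axis of its punch, 30 mm above the table
- bay_middle (a point): floor of the middle bay, on the axis of its punch, 30 mm above the table
- bay_right (a point): floor of the right bay, on the axis of its punch, 30 mm above the table
- strip: long flat brass blank 120 x 26 x 4 mm lying loose in one of the three bays, sticking out 95 mm from the punch axis toward the robot (its -x). Origin: on its underside, below the punch
- disc_a: round brass blank 60 mm across, 4 mm thick, lying loose in another bay, its centre 12 mm in front (-x) of its origin; origin on its underside, below the punch
- disc_b: second round brass blank, the same as disc_a, in the remaining bay
- dish: round glass bead dish, 90 mm across, 30 mm high, loose; origin: centre of its underside. Leave alone
- mandrel: wooden ring mandrel, a tapered post 200 mm tall on a 68 mm round foot, loose; origin: centre of its underside. Leave alone
- pliers: bent-nose pliers with blue handles, 165 mm long, 14 mm high, lying loose; origin: under the pivot, nose to +x. Leave alone

How it is judged:
By the outcome, as a careful person would: the job done as asked, in the order asked, and still so for the second after the job is handed in, with the robot touching nothing.
It also fails if it takes over 64 s, if anything falls off the work surface, if the arm or the gripper's body presses on something with over 40 N, if the wrist force passes 120 N, or if a joint passes its speed limit or range.

ROBOT

A 7-joint arm with a two-finger parallel gripper is mounted at the origin on the work surface. World frame = base frame: x ahead of the robot, y to its left, z up, the work surface at z = 0. Lengths are in mm, angles in rad, forces in N, time in s.
With the tool pointing down it reaches from about 425 to 875 mm from the base axis. Payload 4.7 kg.
Tool frame: the origin (TCP) lies on the centre line of the jaws, within the pads' length; the fingertips stand 8 mm ahead of it and the grasp point (between the pads) lies 11 mm behind it; z points along the fingers, y is the direction in which the jaws open and shut (so a half turn about z gives the same grasp; the last joint's range is limited). The gripper opens to 87 mm and grips with 3 to 60 N. Pads are 19 mm wide; open, the fingers measure 117 mm over their backs; the gripper's body (75 mm by 190 mm) begins 51 mm behind the grasp point.
Start: joints at [1.331, 0.321, -0.07, 1.45, 0.023, 1.371, -0.057], TCP at [163.183, -629.203, 230.587] pointing down, gripper open.
Joint ranges: [-2.86, 2.86], [-0.3, 2.09], [-1.38, 1.24], [0.06, 2.45], [-1.56, 4.7], [0.09, 2.05], [-2.69, 2.69]. Speed limits (rad/s): [2.57, 2.57, 3.14, 3.14, 3.14, 3.14, 3.14].

INTERFACE

Orientations are given as [roll, pitch, yaw] about the fixed x, y, z axes, in that order (R = Rz(yaw) Ry(pitch) Rx(roll)).
In Python, from bench import robot gives the robot as it stands.
- The arm moves only by the tool servo_tool, never from a script. Its argument "increments" is a list of rows, each a list of 7 numbers: the shift along the world's x, y, z in cm, then the turn, a rotation vector about the world's x, y, z in degrees, then the gripper command: -1 is fully open, 1 is shut, values between are in proportion. In form: [[dx, dy, dz, ax, ay, az, gripper], ...]. A call has 1 to 5 rows; each row is the pose to reach, as a shift and turn from the pose measured when the call began; what a row does not reach only later rows make up. A row lasts 1/10 s, in which the tool goes at most 50 mm and 8.59 degrees, less where a joint would pass 70% of its speed; a pose out of reach is approached as far as the arm can. A call with a gripper value outside its range is refused whole. The fingers move at their own pace and stop on an object; "squeeze" is the grip in N (left out, the last holds). Time passes only in rows, so rows that repeat a pose let the fingers close. It gives the time, the measured TCP pose, the force and the opening at its end, in the units of the state.
- robot.get_state(): the state, without advancing time (a new reading comes with each control period).
- robot.grab_frame(name): name is "scene" or "top" or "wrist"; returns a dict with "pixels" (420x560x3 uint8, red, green, blue), "fx", "fy", "cx", "cy" (pixels), "R" (3x3) and "t" (3): a world point X has camera coordinates R X + t. Camera axes: x right, y down, z forward; pixel columns grow to the right and rows downward; lengths in mm; the calibration is good to about 2 mm. The wrist camera is an equidistant fisheye: a pixel r from the principal point sees the ray r / f radians off the axis. A picture is of the moment at which its call begins. There is no depth.
- robot.sign_off(): hands the job in, once; it reports no verdict.
The state is a dict: "clock": time; "q": joint angles; "qd": joint speeds; "joint_efforts": joint torques, N m; "eef_pos": TCP position; "ee_rot": TCP orientation; "wrist_force": force on the tool from outside, world axes, zero at the start; "moment": the same for the moment, N m; "finger_gap": finger opening in mm.
Only numpy, scipy, OpenCV 4.12 (cv2) and the standard library are available. Lean on these libraries where they do the work, as an engineer would, in place of code of your own. Each camera call takes 0.05 s, during which the arm holds its last target. There are 200 camera calls.

## Working session

There is one attempt and no reset: what is moved stays moved. The work goes in short steps, Python scripts to look and compute and a tool call to move; the robot and the scene stay as the last step left them, time stands still between calls to the robot, and variables do not carry over. Pictures are saved under pics/ and viewed, about 8 in all and at most 12, crops included, and the job is handed in when it is done.

Besides the shell and the picture viewer there is one more tool, called after "Call:" in YAML: its name, and indented under it one key for each argument. servo_tool: Moves the arm, as the interface text tells. Its arguments: {"type":"object","properties":{"increments":{"type":"array"},"squeeze":{"type":"number"}},"required":["increments"]}

```bash
ls; mkdir -p pics; python3 - <<'E'
from bench import robot
import cv2,pickle
s=robot.get_state();print(s)
for n in ("scene","top"):
    f=robot.grab_frame(n);pickle.dump(f,open(n+".pkl","wb"))
    print(n,f["fx"],f["cx"],f["cy"],f["R"],f["t"])
    cv2.imwrite(f"pics/{n}0.png",cv2.resize(f["pixels"][:,:,::-1],(784,588)))
E
```

```text
pics
{'clock': 0.0, 'q': array([ 1.33109698,  0.32183692, -0.0700885 ,  1.45165349,  0.02262306,
        1.37081763, -0.05688953]), 'qd': array([-7.28261558e-05,  4.15732433e-06,  6.70897980e-05, -6.25478225e-04,
        7.97601000e-04, -1.24696645e-03, -5.02413156e-04]), 'joint_efforts': array([ 2.31048034e-04, -4.91280770e+01, -4.03766111e-01, -3.12522948e+01,
       -6.40312722e-02,  4.39621008e-02,  1.65965721e-04]), 'eef_pos': array([ 163.01589016, -628.6717407 ,  229.46330946]), 'ee_rot': array([-3.13966811e+00,  1.19697932e-04,  2.53848209e-01]), 'wrist_force': array([0.09029543, 0.28312201, 0.45951406]), 'moment': array([ 0.05177176, -0.03294867,  0.02941502]), 'finger_gap': 86.78452886238003}
scene 416.74900315402164 275.59398878224613 205.52397672165682 [[-0.17987512  0.98368638  0.00246106]
 [ 0.84956818  0.15661069 -0.50369335]
 [-0.49586172 -0.08851106 -0.86387901]] [ 196.50718973 -451.90972286 1426.02082545]
top 469.0119567180105 280.2456940234823 213.09823266616925 [[-0.02370775 -0.99957489 -0.01696978]
 [-0.98631456  0.02615687 -0.1627864 ]
 [ 0.16316107  0.01287825 -0.98651539]] [ -63.86802263  611.63245601 1049.67705663]
```

View pics/scene0.png

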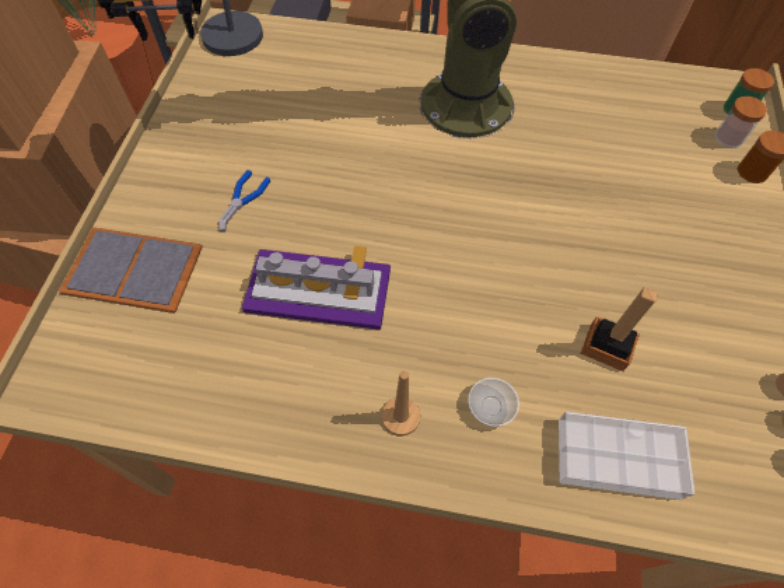

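View pics/top0.png

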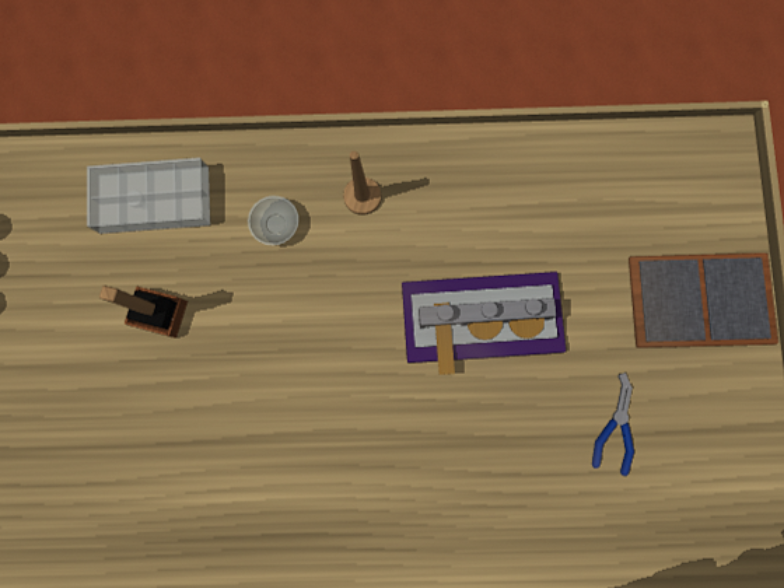

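The strip is in the bay at the left (+y), under the punch at top (447,312) and scene (350,270). The mallet is in its holder at top (155,312) and scene (612,342). I'll zoom in on both views for accurate pixels.

```bash
cat > h.py <<'E'
import numpy as np,cv2,pickle
def proj(f,X):
    c=np.asarray(X,float)@np.array(f["R"]).T+f["t"]
    return np.c_[f["fx"]*c[:,0]/c[:,2]+f["cx"],f["fy"]*c[:,1]/c[:,2]+f["cy"]]
def ray(f,u,v,z):
    R=np.array(f["R"]);o=-R.T@f["t"];d=R.T@[(u-f["cx"])/f["fx"],(v-f["cy"])/f["fy"],1]
    return o+d*(z-o[2])/d[2]
def crop(f,u,v,w,h,s):
    return cv2.resize(f["pixels"][v:v+h,u:u+w,::-1],None,fx=s,fy=s,interpolation=cv2.INTER_CUBIC)
E
python3 - <<'E'
from h import *
T,S=[pickle.load(open(n+".pkl","rb")) for n in("top","scene")]
a=np.hstack([crop(T,280,185,133,100,3),crop(T,65,180,133,100,3)])
b=np.hstack([crop(S,165,165,133,100,3),crop(S,370,190,133,100,3)])
cv2.imwrite("pics/z.png",np.vstack([a,b]))
E
```

```text
(no output)
```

View pics/z.png

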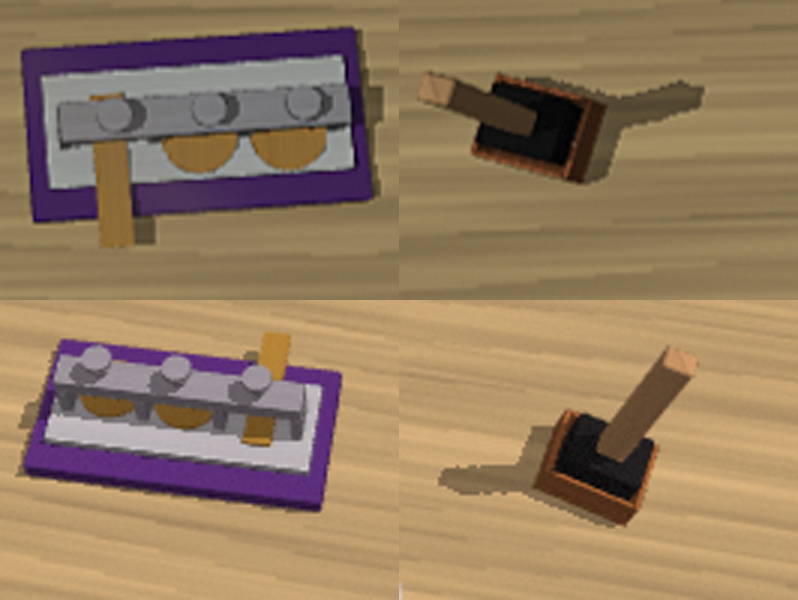

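```bash
cat > fit.py <<'E'
from h import *
from scipy.optimize import least_squares
T,S=[pickle.load(open(n+".pkl","rb")) for n in("top","scene")]
oT1,oT2,oS1,oS2=np.array([280,185]),np.array([65,180]),np.array([165,165]),np.array([370,190])
def W(p,X):
    c,s=np.cos(p[2]),np.sin(p[2]);X=np.asarray(X,float)
    return np.c_[p[0]+c*X[:,0]-s*X[:,1],p[1]+s*X[:,0]+c*X[:,1],X[:,2]]
def fit(p0,obs):
    fun=lambda p:np.concatenate([(proj(f,W(p,X))-uv).ravel() for f,X,uv in obs])
    r=least_squares(fun,p0,loss="soft_l1",x_scale=[10,10,.1]);return r.x,r.fun.reshape(-1,2)
pc=lambda a,o,sh=(0,0):(np.array(a,float)-sh)/3+o
P=[[0,70,104],[0,0,104],[0,-70,104]]
B=[[70,135,20],[70,-135,20],[-70,-135,20],[-70,135,20]]
st=[(T,P,pc([(114,113),(208,109),(303,102)],oT1)),(S,P,pc([(257,378),(177,368),(97,358)],oS1,(0,300))),
 (T,B[:3],pc([(22,50),(356,28),(372,195)],oT1)),(S,B,pc([(322,498),(27,468),(62,340),(342,372)],oS1,(0,300)))]
p,r=fit([600,0,0],st);print("stand",p,np.round(r,1).tolist())
Hc=[[0,0,205],[0,0,55]]
for hp in ([(434,88),(527,124)],):
  ml=[(T,Hc,pc(hp,oT2,(399,0))),(S,Hc,pc([(681,362),(620,450)],oS2,(399,300))),
   (S,[[-34,41,35],[-34,-41,35]][:0] or [[41,34,35],[-41,34,35]],pc([(658,447),(572,410)],oS2,(399,300))),
   (T,[[41,-34,35]],pc([(497,74)],oT2,(399,0)))]
m,r=fit([620,450,1.3],ml[:3]);print("mallet",m,np.round(r,1).tolist())
if __name__=="__main__":
    def box(x0,x1,y0,y1,z0,z1):return [[[x,y,z] for x,y in((x0,y0),(x1,y0),(x1,y1),(x0,y1))] for z in(z0,z1)]
    out=[]
    for f,o1,o2 in((T,oT1,oT2),(S,oS1,oS2)):
        row=[]
        for o,q,bs in((o1,p,[box(-70,70,-135,135,0,20),box(-15,15,-110,110,62,80)]),(o2,m,[box(-41,41,-34,34,0,35),box(-32,32,-25,25,5,55),box(-12,12,-10,10,55,205)])):
            im=crop(f,o[0],o[1],133,100,3)
            for b in bs:
                for fc in b: cv2.polylines(im,[np.int32((proj(f,W(q,fc))-o)*3+1)],1,(0,255,0),1)
            if o is o1:
                for X in P: cv2.polylines(im,[np.int32((proj(f,W(q,[[13*np.cos(t),X[1]+13*np.sin(t),104] for t in np.arange(0,6.3,.3)]))-o)*3+1)],1,(0,0,255),1)
            row.append(im)
        out.append(np.hstack(row))
    cv2.imwrite("pics/ov.png",np.vstack(out))
E
python3 fit.py
```

```text
stand [ 5.79829780e+02 -2.30604995e+02  4.70827350e-02] [[-1.1, 0.3], [-0.8, -0.7], [-1.0, -0.6], [-0.5, -1.0], [-0.8, -0.8], [-0.8, -0.5], [-1.7, -0.4], [-1.5, -1.2], [-0.2, 0.9], [-0.6, 1.2], [-2.2, -1.0], [-1.1, -1.3], [-0.4, -1.2]]
mallet [603.88249306 332.34788324   1.25520687] [[-0.7, -0.5], [-3.1, -1.5], [-0.3, -0.6], [-3.3, -0.5], [0.8, 0.2], [-1.3, -1.0]]
```

View pics/ov.png

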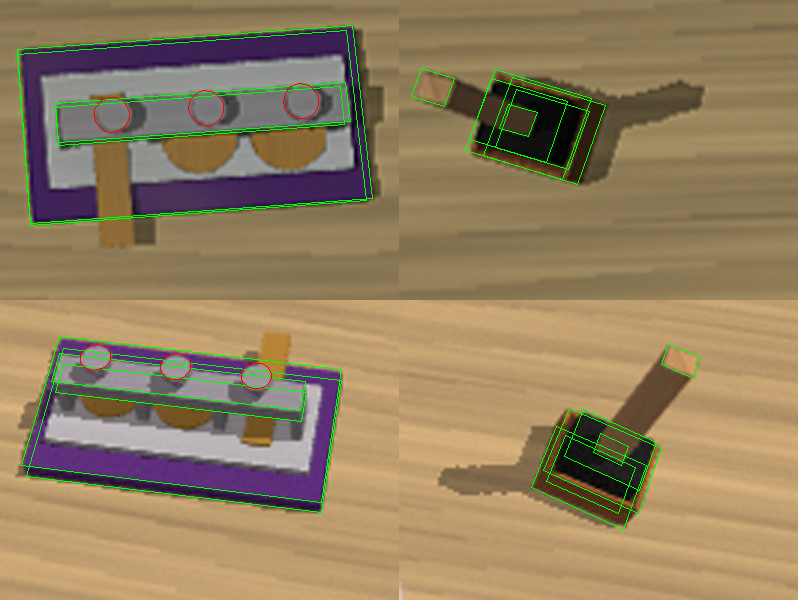

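Stand fit is about 1 px (left punch near (577,-161)), and the mallet is at (604,332) with its x axis at 72°. The overlays match, and the strip is under punch_left. Starting the move around toward the mallet.

Call:
servo_tool:
  increments:
    - [3.5,3.4,0.6,0,0,5.5,-1]
    - [7,6.8,1.2,0,0,11,-1]
    - [10.5,10.2,1.8,0,0,17,-1]
    - [14,13.6,2.4,0,0,23,-1]
    - [17.5,17,3,0,0,28,-1]

```text
clock: 0.6
eef_pos: [339.0, -457.0, 259.5]
ee_rot: [-3.139, 0.0, 0.746]
wrist_force: [-0.3, -0.2, -0.1]
finger_gap: 87.0
```

Call:
servo_tool:
  increments:
    - [3.5,3.4,0.6,0,0,5.5,-1]
    - [7,6.8,1.2,0,0,11,-1]
    - [10.5,10.2,1.8,0,0,17,-1]
    - [14,13.6,2.4,0,0,23,-1]
    - [17.5,17,3,0,0,28,-1]

```text
clock: 1.1
eef_pos: [514.9, -285.4, 289.5]
ee_rot: [-3.139, 0.0, 1.239]
wrist_force: [-0.5, -0.8, -0.1]
finger_gap: 86.6
```

Call:
servo_tool:
  increments:
    - [0,5,0,0,0,0,-1]
    - [0,10,0,0,0,0,-1]
    - [0,15,0,0,0,0,-1]
    - [0,20,0,0,0,0,-1]
    - [0,25,0,0,0,0,-1]

```text
clock: 1.6
eef_pos: [514.3, -35.0, 289.2]
ee_rot: [-3.139, 0.001, 1.239]
wrist_force: [1.4, 0.2, -0.1]
finger_gap: 86.9
```

```bash
cat > go.py <<'E'
# usage: go.py x y z yaw_deg tilt_deg : tilt of tool z from down toward tool x; x y z = grasp point
import sys,numpy as np
from scipy.spatial.transform import Rotation as Ro
from bench import robot
x,y,z,yaw,t=map(float,sys.argv[1:6])
s=robot.get_state();R0=Ro.from_euler("xyz",s["ee_rot"])
R1=Ro.from_euler("z",yaw,degrees=True)*Ro.from_euler("x",180,degrees=True)*Ro.from_euler("y",t,degrees=True)
if R1.as_matrix()[2,2]>np.cos(np.radians(80)) and False: pass
tz=R1.as_matrix()[:,2];tcp=np.array([x,y,z])+11*tz
g=s["eef_pos"]-11*R0.as_matrix()[:,2]
np.set_printoptions(suppress=True,precision=2)
print("t",s["clock"],"grasp",g,"toolz",R0.as_matrix()[:,2],"toolx",R0.as_matrix()[:,0],"want z",tz)
print("shift cm",(tcp-s["eef_pos"])/10,"rotvec",np.degrees((R1*R0.inv()).as_rotvec()))
print("q",s["q"],"F",s["wrist_force"],"gap",s["finger_gap"])
E
python3 go.py 567 218 200 71.9 75; python3 go.py 567 218 200 71.9 -75
```

```text
t 1.6 grasp [514.38 -35.01 300.18] toolz [-0.  0. -1.] toolx [ 0.33  0.95 -0.  ] want z [ 0.3   0.92 -0.26]
shift cm [ 5.6  26.31 -9.2 ] rotvec [ 71.1  -24.02   0.7 ]
q [ 0.66  0.04 -0.66  1.67  0.03  1.44 -0.33] F [ 1.39  0.17 -0.15] gap 86.91173703688314
t 1.6 grasp [514.38 -35.01 300.18] toolz [-0.  0. -1.] toolx [ 0.33  0.95 -0.  ] want z [-0.3  -0.92 -0.26]
shift cm [ 4.94 24.29 -9.2 ] rotvec [-71.09  23.74   0.9 ]
q [ 0.66  0.04 -0.66  1.67  0.03  1.44 -0.33] F [ 1.39  0.17 -0.15] gap 86.91173703688314
```

Call:
servo_tool:
  increments:
    - [0.6,2.4,-0.5,7.5,-2.5,0,-1]
    - [1.2,4.8,-1,15,-5,0,-1]
    - [1.8,7.2,-1.5,22,-7.5,0,-1]
    - [2.4,9.6,-2,30,-10,0,-1]
    - [3,12,-2.5,37,-12.5,0,-1]

```text
clock: 2.1
eef_pos: [544.8, 84.7, 264.3]
ee_rot: [-3.135, -0.685, 1.235]
wrist_force: [-0.1, 0.7, -0.3]
finger_gap: 87.1
```

Call:
servo_tool:
  increments:
    - [0.5,2,-0.5,7,-2.4,0,-1]
    - [1,4,-1,14,-4.8,0,-1]
    - [1.5,6,-1.5,21,-7,0,-1]
    - [2,8,-2,28,-9.4,0,-1]
    - [2.5,10,-2.5,34,-11.5,0,-1]

```text
clock: 2.6
eef_pos: [570.2, 184.0, 238.5]
ee_rot: [-3.113, -1.315, 1.213]
wrist_force: [0.7, 0.1, -0.5]
finger_gap: 87.0
```

```bash
python3 go.py 567 218 140 71.9 75
```

```text
t 2.6 grasp [566.74 173.97 241.24] toolz [ 0.31  0.92 -0.25] toolx [0.09 0.24 0.97] want z [ 0.3   0.92 -0.26]
shift cm [  0.01   4.41 -10.13] rotvec [-0.44 -0.28  0.85]
q [ 0.83  0.34 -0.63  2.09 -1.31  1.18  0.73] F [ 0.73  0.1  -0.47] gap 87.00858499202798
```

Call:
servo_tool:
  increments:
    - [0,1.5,-3,0,0,0,-1]
    - [0,3,-6,0,0,0.4,-1]
    - [0,4.4,-9,0,0,0.8,-1]
    - [0,4.4,-10,-0.4,-0.3,0.8,-1]
    - [0,4.4,-10,-0.4,-0.3,0.8,-1]

```text
clock: 3.1
eef_pos: [569.7, 228.0, 137.6]
ee_rot: [-3.131, -1.31, 1.243]
wrist_force: [0.2, 0.2, 0.8]
finger_gap: 86.5
```

```bash
python3 go.py 604 332 140 71.9 75; python3 - <<'E'
from h import *
from bench import robot
w=robot.grab_frame("wrist")["pixels"][:,:,::-1]
f=robot.grab_frame("top");c=crop(f,60,170,160,120,3)
cv2.imwrite("pics/a.png",np.hstack([cv2.resize(w,(320,240)),cv2.resize(c,(320,240))]))
E
```

```text
t 3.1 grasp [566.36 217.91 140.45] toolz [ 0.3   0.92 -0.26] toolx [0.08 0.24 0.97] want z [ 0.3   0.92 -0.26]
shift cm [ 3.76 11.41 -0.05] rotvec [-0.12 -0.13  0.06]
q [ 0.74  0.55 -0.64  2.12 -1.36  1.01  0.95] F [0.21 0.21 0.8 ] gap 86.51994848689056
```

View pics/a.png

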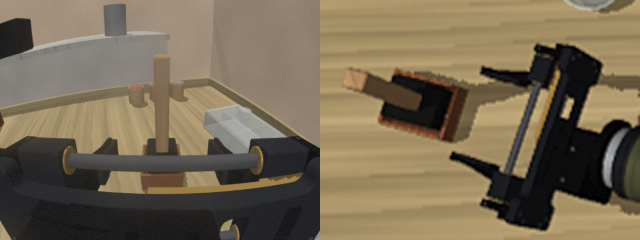

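The wrist view shows the handle at column 161, midway between the fingers (about 105 and 215). The top view confirms the alignment. Advancing and gripping.

Call:
servo_tool:
  increments:
    - [0.9,2.8,0,0,0,0,-1]
    - [1.8,5.6,0,0,0,0,-1]
    - [2.8,8.6,0,0,0,0,-1]
    - [3.5,10.6,0,0,0,0,-1]
    - [3.8,11.4,0,0,0,0,-1]

```text
clock: 3.7
eef_pos: [609.7, 342.8, 142.0]
ee_rot: [3.124, -1.312, 1.271]
wrist_force: [-0.1, 0.4, 0.4]
finger_gap: 87.3
```

Call:
servo_tool:
  increments:
    - [0,0,0,0,0,0,1]
    - [0,0,0,0,0,0,1]
    - [0,0,0,0,0,0,1]
    - [0,0,0,0,0,0,1]
    - [0,0,0,0,0,0,1]
  squeeze: 45

```text
clock: 4.2
eef_pos: [609.9, 341.9, 141.7]
ee_rot: [3.125, -1.311, 1.27]
wrist_force: [0.3, -0.7, 1.0]
finger_gap: 54.7
```

Call:
servo_tool:
  increments:
    - [0,0,0,0,0,0,1]
    - [0,0,0,0,0,0,1]
    - [0,0,0,0,0,0,1]
    - [0,0,0,0,0,0,1]
    - [0,0,0,0,0,0,1]
  squeeze: 45

```text
clock: 4.7
eef_pos: [609.7, 342.1, 141.5]
ee_rot: [3.124, -1.311, 1.27]
wrist_force: [0.6, 1.0, 0.3]
finger_gap: 19.9
```

Call:
servo_tool:
  increments:
    - [0,0,0,0,0,0,1]
    - [0,0,1,0,0,0,1]
    - [0,0,2.5,0,0,0,1]
    - [0,0,4,0,0,0,1]
    - [0,0,5.5,0,0,0,1]

```text
clock: 5.2
eef_pos: [609.3, 341.8, 196.5]
ee_rot: [3.126, -1.309, 1.268]
wrist_force: [0.7, -0.6, -2.8]
finger_gap: 19.8
```

Call:
servo_tool:
  increments:
    - [0,0,1.5,0,0,0,1]
    - [0,0,3,0,0,0,1]
    - [0,0,4.5,0,0,0,1]
    - [0,0,6,0,0,0,1]
    - [0,0,7,0,0,0,1]

```text
clock: 5.7
eef_pos: [608.9, 341.9, 267.2]
ee_rot: [3.123, -1.308, 1.272]
wrist_force: [-0.7, 0.2, -2.8]
finger_gap: 19.8
```

```bash
python3 go.py 600 100 220 92.7 -15;python3 go.py 600 100 220 92.7 30; python3 - <<'E'
from h import *
T,S=[pickle.load(open(n+".pkl","rb")) for n in("top","scene")]
print("dish",ray(T,273/1.4,222/1.4,10),ray(S,492/1.4,405/1.4,5),"mandrel",ray(T,362/1.4,197/1.4,5))
E
```

```text
t 5.7 grasp [605.61 331.79 270.1 ] toolz [ 0.3   0.92 -0.26] toolx [0.08 0.25 0.97] want z [ 0.01 -0.26 -0.97]
shift cm [ -0.88 -24.47  -5.79] rotvec [-89.5   12.38  16.16]
q [ 0.65  0.36 -0.81  2.02 -1.45  0.89  0.67] F [-0.67  0.21 -2.78] gap 19.8147597755942
t 5.7 grasp [605.61 331.79 270.1 ] toolz [ 0.3   0.92 -0.26] toolx [0.08 0.25 0.97] want z [-0.02  0.5  -0.87]
shift cm [ -0.92 -23.64  -5.68] rotvec [-44.74   6.35  19.67]
q [ 0.65  0.36 -0.81  2.02 -1.45  0.89  0.67] F [-0.67  0.21 -2.78] gap 19.8147597755942
dish [759.27594108 129.82929111  10.        ] [755.88240317 129.97107766   5.        ] mandrel [802.4378499  -28.67529825   5.        ]
```

Call:
servo_tool:
  increments:
    - [0,-2,0,-8,1.1,1.4,1]
    - [-0.1,-4,0,-16,2.2,2.9,1]
    - [-0.2,-6,0,-24,3.3,4.3,1]
    - [-0.3,-8,0,-32,4.4,5.8,1]
    - [-0.4,-10,0,-40,5.5,7.2,1]

```text
clock: 6.2
eef_pos: [604.5, 239.8, 267.7]
ee_rot: [3.047, -0.597, 1.468]
wrist_force: [-0.5, 1.0, -3.7]
finger_gap: 19.5
```

Call:
servo_tool:
  increments:
    - [0,-2,0,-8,1.1,1.4,1]
    - [-0.1,-4,0,-16,2.2,2.9,1]
    - [-0.2,-6,0,-24,3.3,4.3,1]
    - [-0.3,-8,0,-32,4.4,5.8,1]
    - [-0.4,-10,0,-40,5.5,7.2,1]

```text
clock: 6.7
eef_pos: [600.1, 139.4, 268.6]
ee_rot: [3.112, 0.109, 1.582]
wrist_force: [-1.3, 0.6, -3.9]
finger_gap: 19.4
```

```bash
python3 go.py 600 100 120 92.7 -15
```

```text
t 6.7 grasp [599.81 140.57 279.58] toolz [ 0.03 -0.11 -0.99] toolx [-0.01  0.99 -0.11] want z [ 0.01 -0.26 -0.97]
shift cm [ -0.    -4.22 -15.93] rotvec [-8.8   1.39  1.76]
q [ 0.15  0.28 -0.6   1.47  0.27  1.46 -0.46] F [-1.26  0.6  -3.89] gap 19.42933303703924
```

Call:
servo_tool:
  increments:
    - [0,-1,-3,-2,0.3,0.4,1]
    - [0,-2,-6,-4,0.6,0.8,1]
    - [0,-3,-9,-6,1,1.2,1]
    - [0,-4,-13,-8.8,1.4,1.8,1]
    - [0,-4.2,-16,-8.8,1.4,1.8,1]

```text
clock: 7.2
eef_pos: [598.0, 97.9, 105.5]
ee_rot: [-3.137, 0.262, 1.62]
wrist_force: [-0.2, 1.1, -3.7]
finger_gap: 19.9
```

```bash
python3 go.py 600 100 60 92.7 -15; python3 - <<'E'
from h import *
from bench import robot
f=robot.grab_frame("scene");c=crop(f,230,110,200,150,3)
g=robot.grab_frame("top");d=crop(g,120,140,200,150,3)
pickle.dump((f,g),open("c.pkl","wb"))
cv2.imwrite("pics/b.png",np.hstack([cv2.resize(c,(400,300)),cv2.resize(d,(400,300))]))
E
```

```text
t 7.2 grasp [597.96 100.74 116.15] toolz [ 0.01 -0.26 -0.97] toolx [-0.05  0.96 -0.26] want z [ 0.01 -0.26 -0.97]
shift cm [ 0.21 -0.07 -5.62] rotvec [ 0.02 -0.27 -0.05]
q [ 0.08  0.42 -0.55  1.66  0.48  1.26 -0.57] F [-0.19  1.15 -3.73] gap 19.87444383712157
```

View pics/b.png

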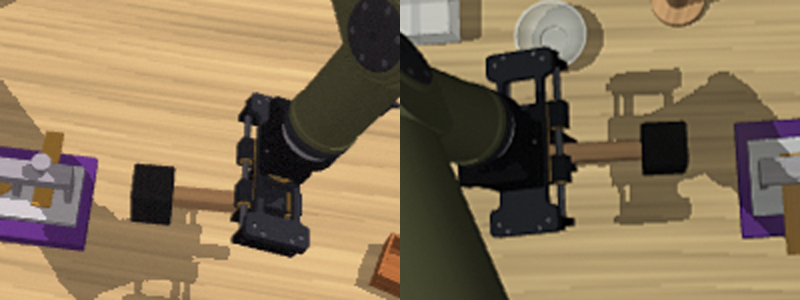

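Call:
servo_tool:
  increments:
    - [0.2,0,-1.5,0,0,0,1]
    - [0.2,0,-3,0,0,0,1]
    - [0.2,0,-4.5,0,0,0,1]
    - [0.2,0,-6,0,0,0,1]
    - [0.2,0,-7.3,0,0,0,1]

```text
clock: 7.8
eef_pos: [598.0, 97.5, 29.8]
ee_rot: [-3.131, 0.261, 1.621]
wrist_force: [-1.3, 4.8, 3.5]
finger_gap: 19.6
```

Call:
servo_tool:
  increments:
    - [0,0,-0.3,0,0,0,1]
    - [0,0,-0.5,0,0,0,1]
    - [0,0,-0.7,0,0,0,1]
    - [0,0,-0.8,0,0,0,1]
    - [0,0,-0.8,0,0,0,1]

```text
clock: 8.3
eef_pos: [598.5, 98.1, 22.3]
ee_rot: [-3.132, 0.261, 1.621]
wrist_force: [-1.7, 4.2, 3.4]
finger_gap: 19.6
```

Call:
servo_tool:
  increments:
    - [0,0,0,0,0,0,0.2]
    - [0,0,0,0,0,0,0]
    - [0,0,0,0,0,0,-1]
    - [0,0,0,0,0,0,-1]
    - [0,0,0,0,0,0,-1]

```text
clock: 8.8
eef_pos: [598.5, 97.6, 22.2]
ee_rot: [-3.132, 0.261, 1.621]
wrist_force: [-1.1, -0.0, -0.9]
finger_gap: 51.8
```

Call:
servo_tool:
  increments:
    - [0,0,0,0,0,0,-1]
    - [0,0,0,0,0,0,-1]
    - [0,0,0,0,0,0,-1]
    - [0,0,0,0,0,0,-1]
    - [0,0,0,0,0,0,-1]

```text
clock: 9.3
eef_pos: [598.5, 97.7, 22.2]
ee_rot: [-3.132, 0.261, 1.621]
wrist_force: [-0.6, -0.3, -0.1]
finger_gap: 85.1
```

Call:
servo_tool:
  increments:
    - [0,1,3,0,0,0,-1]
    - [0,1.5,6,0,0,0,-1]
    - [0,2,10,0,0,0,-1]
    - [0,3,13,0,0,0,-1]
    - [0,3,16,0,0,0,-1]

```text
clock: 9.8
eef_pos: [598.2, 129.6, 183.9]
ee_rot: [-3.133, 0.26, 1.623]
wrist_force: [-0.4, 0.2, 0.1]
finger_gap: 86.9
```

Call:
servo_tool:
  increments:
    - [-3,4,2,4,0,0,-1]
    - [-7,8,4,8,0,0,-1]
    - [-11,12,4,12,0,0,-1]
    - [-14,15,4,15,0,0,-1]
    - [-15,15,4,15,0,0,-1]

```text
clock: 10.3
eef_pos: [445.3, 282.4, 224.7]
ee_rot: [3.136, -0.003, 1.625]
wrist_force: [-0.2, 0.2, 0.1]
finger_gap: 86.9
```

```bash
python3 go.py 600 60 120 92.7 0; python3 - <<'E'
from h import *
from bench import robot
f=robot.grab_frame("scene");c=crop(f,230,110,200,150,3)
g=robot.grab_frame("top");d=crop(g,160,140,200,150,3)
pickle.dump((f,g),open("c.pkl","wb"))
cv2.imwrite("pics/d.png",np.vstack([np.hstack([cv2.resize(c,(400,300)),cv2.resize(d,(400,300))])]))
E
```

```text
t 10.3 grasp [445.2  282.32 235.65] toolz [ 0.01  0.   -1.  ] toolx [-0.05  1.    0.  ] want z [ 0.  0. -1.]
shift cm [ 15.47 -22.24 -11.57] rotvec [-0.19  0.31 -0.39]
q [ 0.07  0.1  -0.73  1.75  0.07  1.31 -0.62] F [-0.2   0.22  0.07] gap 86.91756988578769
```

View pics/d.png

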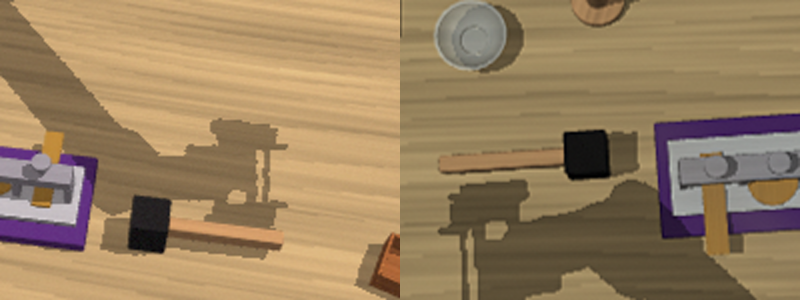

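The mallet stands alone with its handle level. Top view: handle from crop (440,163) to (565,157), head to (608,155). Scene view agrees.

```bash
python3 - <<'E'
from h import *
S,T=pickle.load(open("c.pkl","rb"))
a=lambda u,v,z:ray(T,160+(u-400)/2,140+v/2,z).round(1)
b=lambda u,v,z:ray(S,230+u/2,110+v/2,z).round(1)
A,B=a(440,163,32),a(565,157,32)
print("top end",A,"neck",B,"yaw",np.degrees(np.arctan2(*(A-B)[1::-1])),"len",np.linalg.norm(A-B),"head far",a(606,155,64),a(608,132,64),a(608,177,64))
A,B=b(282,240,32),b(170,226,32)
print("scene",A,B,"yaw",np.degrees(np.arctan2(*(A-B)[1::-1])),"head top",b(137,196,64),b(130,247,64),b(172,200,64))
E
python3 go.py 600 65 80 92.7 0
```

```text
top end [598.8 160.4  32. ] neck [602.1  11.2  32. ] yaw 91.2670593107667 len 149.236490175828 head far [598.2 -39.3  64. ] [625.1 -42.1  64. ] [572.5 -41.2  64. ]
scene [596.2 162.5  32. ] [602.2  15.8  32. ] yaw 92.34208030847014 head top [583.5 -32.6  64. ] [658.1 -30.   64. ] [581.2  12.9  64. ]
t 10.4 grasp [445.24 281.61 235.41] toolz [ 0.01  0.   -1.  ] toolx [-0.06  1.    0.  ] want z [ 0.  0. -1.]
shift cm [ 15.47 -21.66 -15.54] rotvec [-0.02  0.3  -0.5 ]
q [ 0.07  0.11 -0.72  1.75  0.08  1.31 -0.62] F [ 1.42 -0.48  0.53] gap 87.08091579196467
```

Call:
servo_tool:
  increments:
    - [3,-4.5,-1,0,0,0,-1]
    - [6,-9,-3,0,0,0,-1]
    - [9,-13.5,-6,0,0,0,-1]
    - [12,-18,-9,0,0,0,-1]
    - [15.5,-22.4,-12.5,0,0.3,-1,-1]

```text
clock: 10.9
eef_pos: [576.5, 87.4, 123.5]
ee_rot: [3.141, 0.002, 1.607]
wrist_force: [0.5, 0.5, 1.2]
finger_gap: 87.1
```

```bash
python3 go.py 600.5 57 32 92 0
```

```text
t 10.9 grasp [576.53  87.43 134.48] toolz [ 0. -0. -1.] toolx [-0.04  1.   -0.  ] want z [ 0.  0. -1.]
shift cm [  2.4   -3.04 -10.25] rotvec [ 0.12  0.02 -0.07]
q [ 0.27  0.3  -0.55  1.74  0.17  1.15 -0.29] F [0.48 0.54 1.17] gap 87.07022849046233
```

Call:
servo_tool:
  increments:
    - [1.5,-2,0,0,0,0,-1]
    - [2.4,-3,-2,0,0,0,-1]
    - [2.4,-3,-5.5,0,0,0,-1]
    - [2.4,-3,-9,0,0,0,-1]
    - [2.4,-3,-10.2,0,0,0,-1]

```text
clock: 11.4
eef_pos: [598.0, 55.0, 16.9]
ee_rot: [-3.135, 0.004, 1.605]
wrist_force: [0.2, 1.1, -0.2]
finger_gap: 87.2
```

Call:
servo_tool:
  increments:
    - [0,0,0,0,0,0,-1]
    - [0,0,0,0,0,0,1]
    - [0,0,0,0,0,0,1]
    - [0,0,0,0,0,0,1]
    - [0,0,0,0,0,0,1]
  squeeze: 60

```text
clock: 11.9
eef_pos: [598.9, 55.1, 18.3]
ee_rot: [-3.137, 0.004, 1.606]
wrist_force: [-0.2, 0.1, -0.1]
finger_gap: 62.7
```

Call:
servo_tool:
  increments:
    - [0,0,0,0,0,0,1]
    - [0,0,0,0,0,0,1]
    - [0,0,0,0,0,0,1]
    - [0,0,0,0,0,0,1]
    - [0,0,0,0,0,0,1]
  squeeze: 60

```text
clock: 12.4
eef_pos: [598.8, 55.1, 18.2]
ee_rot: [-3.137, 0.004, 1.606]
wrist_force: [-0.3, -1.0, -0.3]
finger_gap: 22.7
```

Call:
servo_tool:
  increments:
    - [0,0,0,0,0,0,1]
    - [0,0,0,0,0,0,1]
    - [0,0,0.5,0,0,0,1]
    - [0,0,1.5,0,0,0,1]
    - [0,0,3,0,0,0,1]

```text
clock: 12.9
eef_pos: [597.7, 55.0, 48.1]
ee_rot: [-3.134, 0.004, 1.606]
wrist_force: [-0.3, 0.6, -2.7]
finger_gap: 19.1
```

```bash
python3 go.py 573 -91 190 92.7 0
```

```text
t 12.9 grasp [597.81  55.09  59.06] toolz [-0.01 -0.   -1.  ] toolx [-0.03  1.   -0.  ] want z [ 0.  0. -1.]
shift cm [ -2.47 -14.6   13.09] rotvec [ 0.23 -0.42  0.71]
q [ 0.28  0.42 -0.5   1.75  0.24  1.04 -0.28] F [-0.34  0.57 -2.75] gap 19.110340447320652
```

Call:
servo_tool:
  increments:
    - [0,0,3,0,0,0,1]
    - [0,0,6,0,0,0,1]
    - [0,0,9,0,0,0,1]
    - [0,0,12,0,0,0.3,1]
    - [0,0,13,0.2,-0.4,0.7,1]

```text
clock: 13.4
eef_pos: [599.8, 55.9, 182.8]
ee_rot: [3.135, 0.0, 1.619]
wrist_force: [0.8, 0.8, -2.8]
finger_gap: 19.0
```

Call:
servo_tool:
  increments:
    - [-0.5,-3,0,0,0,0,1]
    - [-1,-6,0,0,0,0,1]
    - [-1.5,-9,0,0,0,0,1]
    - [-2,-12,0,0,0,0,1]
    - [-2.4,-14.7,0,0,0,0,1]

```text
clock: 13.9
eef_pos: [574.7, -92.8, 182.3]
ee_rot: [3.136, 0.0, 1.618]
wrist_force: [0.8, 0.2, -3.0]
finger_gap: 19.6
```

```bash
python3 go.py 573.3 -92 150 92.7 0; python3 - <<'E'
from h import *
from bench import robot
f=robot.grab_frame("scene");c=crop(f,165,140,133,100,3)
g=robot.grab_frame("top");d=crop(g,250,165,133,100,3)
pickle.dump((f,g),open("c.pkl","wb"))
cv2.imwrite("pics/e.png",np.hstack([c,d]))
E
```

```text
t 13.9 grasp [574.61 -92.76 193.33] toolz [ 0.01 -0.   -1.  ] toolx [-0.05  1.   -0.  ] want z [ 0.  0. -1.]
shift cm [-0.14  0.08 -4.33] rotvec [ 0.01  0.34 -0.01]
q [ 0.51  0.23 -0.46  1.68  0.11  1.25  0.08] F [ 0.81  0.23 -3.05] gap 19.560275002709
```

View pics/e.png

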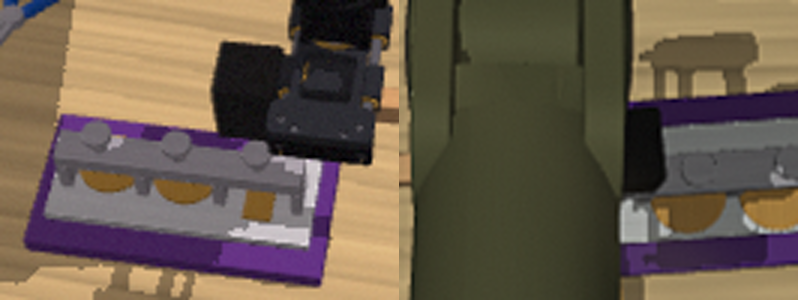

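```bash
python3 - <<'E'
from h import *
S,T=pickle.load(open("c.pkl","rb"))
c,s=np.cos(.0471),np.sin(.0471);C=np.array([574.6+69*s,-92.8-69*c])
X=[]
for dz in(228,164):
  for a,b in((25,25),(25,-25),(-25,-25),(-25,25)): X.append([C[0]+c*a-s*b,C[1]+s*a+c*b,dz])
print("top",((proj(T,X)-[250,165])*3+[399,0]).round().tolist())
print("scene",((proj(S,X)-[165,140])*3).round().tolist())
E
```

```text
top [[571.0, 110.0], [648.0, 104.0], [655.0, 180.0], [578.0, 186.0], [568.0, 127.0], [639.0, 122.0], [645.0, 193.0], [574.0, 198.0]]
scene [[273.0, 95.0], [207.0, 87.0], [219.0, 35.0], [283.0, 42.0], [276.0, 141.0], [214.0, 134.0], [225.0, 83.0], [285.0, 90.0]]
```

Call:
servo_tool:
  increments:
    - [-0.1,0,-1.2,0,0,0,1]
    - [-0.1,0,-2.4,0,0,0,1]
    - [-0.1,0,-3.6,0,0,0,1]
    - [-0.1,0,-4.8,0,0.3,0,1]
    - [-0.1,0,-5.2,0,0.3,0,1]

```text
clock: 14.5
eef_pos: [572.1, -96.4, 127.6]
ee_rot: [-3.138, 0.002, 1.612]
wrist_force: [0.3, -0.3, -3.7]
finger_gap: 19.3
```

Call:
servo_tool:
  increments:
    - [0,0,-0.4,0,0,0,1]
    - [0,0,-0.8,0,0,0,1]
    - [0,0,-1.2,0,0,0,1]
    - [0,0,-1.6,0,0,0,1]
    - [0,0,-1.9,0,0,0,1]

```text
clock: 15.0
eef_pos: [572.4, -95.7, 109.0]
ee_rot: [-3.139, 0.001, 1.613]
wrist_force: [-0.8, 2.2, 2.5]
finger_gap: 19.3
```

```bash
python3 go.py 573.3 -92 119 92.7 0; python3 -c "from bench import robot;s=robot.get_state();print(s['moment'],s['wrist_force'])"
```

```text
t 15.0 grasp [572.47 -95.7  119.96] toolz [-0. -0. -1.] toolx [-0.04  1.   -0.  ] want z [ 0.  0. -1.]
shift cm [ 0.09  0.37 -0.1 ] rotvec [ 0.09 -0.16  0.29]
q [ 0.5   0.3  -0.45  1.76  0.14  1.12  0.05] F [-0.77  2.21  2.47] gap 19.32457783274211
[ 0.50592847  0.25550053 -0.12758836] [-0.77234032  2.20707168  2.46808148]
```

Call:
servo_tool:
  increments:
    - [0,0,-0.15,0,0,0,1]
    - [0,0,-0.3,0,0,0,1]
    - [0,0,-0.4,0,0,0,1]

```text
clock: 15.3
eef_pos: [572.8, -95.0, 106.6]
ee_rot: [-3.139, 0.002, 1.613]
wrist_force: [-4.3, 3.3, 11.7]
finger_gap: 19.6
```

Call:
servo_tool:
  increments:
    - [0,0,-0.15,0,0,0,1]
    - [0,0,-0.3,0,0,0,1]
    - [0,0,-0.3,0,0,0,1]

```text
clock: 15.6
eef_pos: [573.5, -94.7, 105.7]
ee_rot: [-3.141, 0.002, 1.613]
wrist_force: [-5.3, 4.3, 11.5]
finger_gap: 19.7
```

```bash
python3 -c "from bench import robot;s=robot.get_state();print(s['moment'],s['wrist_force'],s['eef_pos'])"; python3 - <<'E'
from h import *
from bench import robot
f=robot.grab_frame("scene");c=crop(f,165,140,133,100,4)
cv2.imwrite("pics/f.png",c)
E
```

```text
[ 0.26088691  1.02087388 -0.24943186] [-5.30240615  4.31162425 11.54801988] [573.47254051 -94.69233433 105.74857273]
```

View pics/f.png

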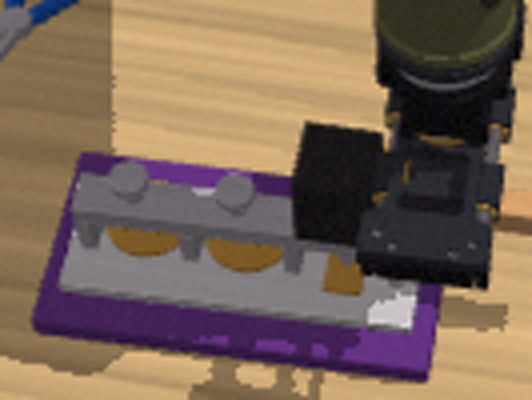

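Call:
servo_tool:
  increments:
    - [0,0,-0.3,0,0,0,1]
    - [0,0,-0.6,0,0,0,1]
    - [0,0,-0.8,0,0,0,1]

```text
clock: 15.95
eef_pos: [574.2, -92.7, 99.9]
ee_rot: [3.141, 0.001, 1.614]
wrist_force: [-5.0, 6.7, 11.4]
finger_gap: 19.4
```

```bash
python3 -c "from bench import robot;s=robot.get_state();print(s['moment'],s['wrist_force'],s['eef_pos'])"
```

```text
[ 0.97632639  1.08741864 -0.2815189 ] [-4.98497906  6.67793719 11.43896264] [574.15460897 -92.70361282  99.90695607]
```

Call:
servo_tool:
  increments:
    - [0,0,1,0,0,0,1]
    - [0,0,3,0,0,0,1]
    - [0,0,5,0,0,0,1]
    - [0,0,7,0,0,0,1]
    - [0,0,8,0,0,0,1]

```text
clock: 16.45
eef_pos: [575.1, -93.8, 181.6]
ee_rot: [3.138, 0.002, 1.613]
wrist_force: [0.6, 0.4, -2.7]
finger_gap: 19.5
```

Call:
servo_tool:
  increments:
    - [0,4,0,0,0,0,1]
    - [0,8,0,0,0,0,1]
    - [0.5,11,0,0,0,0,1]
    - [1,13,0,0,0,0,1]
    - [1.5,15,0,0,0,0,1]

```text
clock: 16.95
eef_pos: [590.0, 56.9, 180.9]
ee_rot: [3.138, 0.003, 1.614]
wrist_force: [-0.1, -0.9, -3.2]
finger_gap: 19.5
```

```bash
python3 - <<'E'
from h import *
from bench import robot
f=robot.grab_frame("scene");c=crop(f,165,140,180,100,4)
pickle.dump(f,open("s2.pkl","wb"))
cv2.imwrite("pics/g.png",c)
E
python3 go.py 600 55 100 92.7 0
```

```text
t 17.0 grasp [590.4   61.75 192.1 ] toolz [ 0.  0. -1.] toolx [-0.05  1.    0.  ] want z [ 0.  0. -1.]
shift cm [ 0.95 -0.68 -9.21] rotvec [-0.07  0.25 -0.01]
q [ 0.32  0.27 -0.55  1.65  0.15  1.26 -0.21] F [ 0.89  5.17 -2.66] gap 19.170518085185815
```

View pics/g.png

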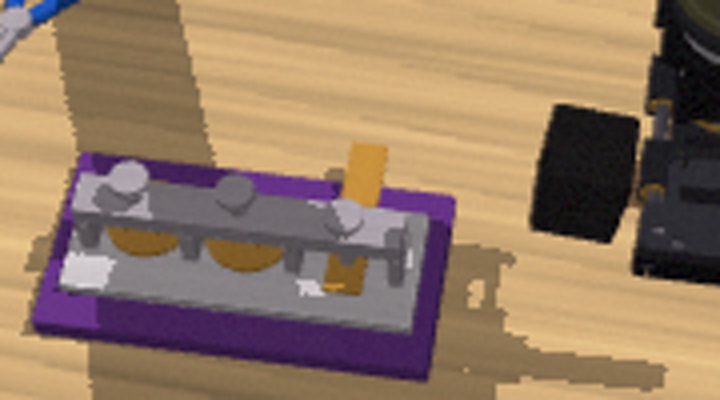

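```bash
python3 - <<'E'
from h import *
f=pickle.load(open("s2.pkl","rb"))
p=[579.83,-230.6,.0471];c,s=np.cos(p[2]),np.sin(p[2])
for y,z in((-70,104),(0,104),(70,104),(70,93),(70,90)): print(y,z,((proj(f,[[p[0]-s*y,p[1]+c*y,z]])-[165,140])*4+1.5).round(1))
E
```

```text
-70 104 [[127.5 176.7]]
0 104 [[234.4 189.1]]
70 104 [[342.1 201.5]]
70 93 [[343.  210.7]]
70 90 [[343.2 213.1]]
```

Left punch head is at (347,216), against a prediction of about (345,215) for z=90. The other two match their "up" positions, and the strip and discs are in place. Laying the mallet down, tilted +4° to undo its slip in the grip.

Call:
servo_tool:
  increments:
    - [0.3,-0.2,-2.5,1,0,0,1]
    - [0.6,-0.4,-5,2,0,0,1]
    - [0.9,-0.6,-8,3,0,0,1]
    - [0.9,-0.6,-11,4,0,0,1]
    - [0.9,-0.6,-13.5,4,0,0,1]

```text
clock: 17.5
eef_pos: [598.7, 53.4, 43.5]
ee_rot: [3.136, -0.07, 1.616]
wrist_force: [-0.1, -0.5, -3.3]
finger_gap: 19.3
```

Call:
servo_tool:
  increments:
    - [0,0,-0.7,0,0,0,1]
    - [0,0,-1.4,0,0,0,1]
    - [0,0,-1.9,0,0,0,1]
    - [0,0,-2.1,0,0,0,1]
    - [0,0,-2.1,0,0,0,1]

```text
clock: 18.0
eef_pos: [599.3, 53.6, 23.3]
ee_rot: [3.135, -0.07, 1.616]
wrist_force: [-0.4, 0.7, -3.5]
finger_gap: 19.5
```

Call:
servo_tool:
  increments:
    - [0,0,-0.2,0,0,0,1]
    - [0,0,-0.4,0,0,0,1]
    - [0,0,-0.5,0,0,0,1]
    - [0,0,-0.5,0,0,0,1]

```text
clock: 18.4
eef_pos: [599.2, 53.6, 18.2]
ee_rot: [3.135, -0.07, 1.616]
wrist_force: [-0.2, -0.4, -3.7]
finger_gap: 19.2
```

Call:
servo_tool:
  increments:
    - [0,0,-0.1,0.5,0,0,1]
    - [0,0,-0.2,1,0,0,1]
    - [0,0,-0.3,1.5,0,0,1]
    - [0,0,-0.3,1.5,0,0,1]

```text
clock: 18.8
eef_pos: [599.5, 54.2, 16.7]
ee_rot: [3.133, -0.097, 1.616]
wrist_force: [-4.4, 0.4, 6.1]
finger_gap: 19.3
```

```bash
python3 - <<'E'
from h import *
from bench import robot
f=robot.grab_frame("scene");c=crop(f,230,110,160,120,5)
cv2.imwrite("pics/i.png",c)
E
```

```text
(no output)
```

View pics/i.png

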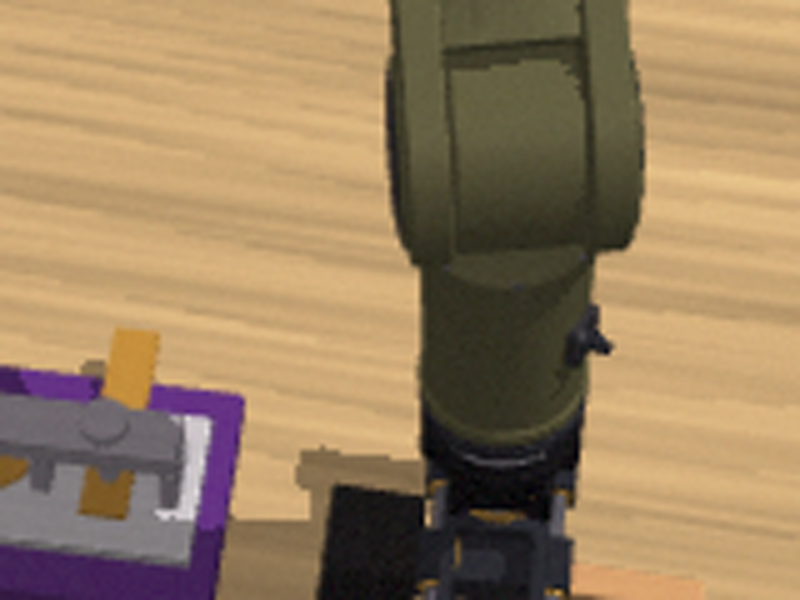

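Contact made (about +9 N). The view shows the head low beside the stand at (375,540), with no touching. Releasing and backing off straight up.

Call:
servo_tool:
  increments:
    - [0,0,0,0,0,0,0.5]
    - [0,0,0,0,0,0,0]
    - [0,0,0,0,0,0,-1]
    - [0,0,0,0,0,0,-1]
    - [0,0,0,0,0,0,-1]

```text
clock: 19.35
eef_pos: [599.5, 54.0, 16.5]
ee_rot: [3.133, -0.097, 1.616]
wrist_force: [0.5, 0.2, 0.4]
finger_gap: 45.8
```

Call:
servo_tool:
  increments:
    - [0,0,0,0,0,0,-1]
    - [0,0,0,0,0,0,-1]
    - [0,0,0,0,0,0,-1]
    - [0,0,0,0,0,0,-1]
    - [0,0,0,0,0,0,-1]

```text
clock: 19.85
eef_pos: [599.5, 54.0, 16.5]
ee_rot: [3.133, -0.097, 1.616]
wrist_force: [-0.5, -0.3, 0.4]
finger_gap: 83.9
```

Call:
servo_tool:
  increments:
    - [0,0,3,0,0,0,-1]
    - [0,0,6,0,0,0,-1]
    - [0,0,10,0,0,0,-1]
    - [0,0,14,0,0,0,-1]
    - [0,0,18,0,0,0,-1]

```text
clock: 20.35
eef_pos: [599.2, 54.1, 198.2]
ee_rot: [3.133, -0.097, 1.616]
wrist_force: [0.4, -0.2, -0.6]
finger_gap: 87.1
```

Call:
servo_tool:
  increments:
    - [-3,4,2,0,0,0,-1]
    - [-7,8,4,0,0,0,-1]
    - [-11,13,4,0,0,0,-1]
    - [-14,18,4,0,0,0,-1]
    - [-15,22,4,0,0,0,-1]

```text
clock: 20.85
eef_pos: [457.9, 251.0, 238.4]
ee_rot: [3.131, -0.095, 1.616]
wrist_force: [1.1, -0.2, -0.7]
finger_gap: 87.6
```

Call:
servo_tool:
  increments:
    - [0,0,0,0,0,0,-1]
    - [0,0,0,0,0,0,-1]
    - [0,0,0,0,0,0,-1]
    - [0,0,0,0,0,0,-1]
    - [0,0,0,0,0,0,-1]

```text
clock: 21.35
eef_pos: [458.7, 249.7, 238.2]
ee_rot: [3.132, -0.095, 1.613]
wrist_force: [-0.4, 0.1, 0.2]
finger_gap: 87.1
```

```bash
python3 - <<'E'
from h import *
from bench import robot
f=robot.grab_frame("scene");g=robot.grab_frame("top")
cv2.imwrite("pics/j.png",np.hstack([crop(f,150,110,200,200,2),crop(g,160,120,200,200,2)]))
E
```

```text
(no output)
```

View pics/j.png

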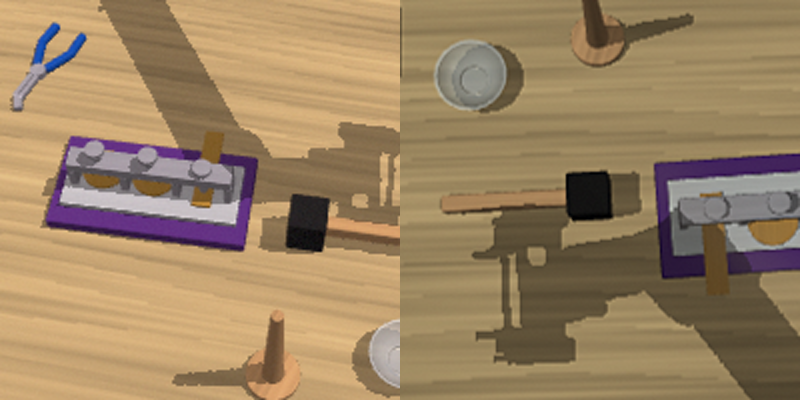

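The mallet stands level on bare table, with its head at scene (307,222). The left punch is down at (201,167) and the others are up at (93,150) and (147,157). Strip, discs, dish, mandrel and pliers are unmoved.

```bash
python3 -c "from bench import robot;print(robot.sign_off())"
```

```text
the job is handed in; nothing more can be done
None
```

I finished the job and handed it in at about 21 s on the robot clock:

1. **First lay-down:** I lifted the mallet out of its holder, laid it on the bare table standing on a striking face, and let go.
2. **Knock:** I took it again across the handle with the face down, and knocked down the left punch, which is the one over the strip.
3. **Finish:** I laid the mallet back on the bare table beside the stand and backed the gripper away.

**Last checks**
- **Left punch:** its head showed within about 2 zoomed pixels (about 1 mm) of where a fully down head (90 mm) should be. The push reached about 14 N, well above the punch's 6 N, so I take it to be against its stop; I had no direct reading of the joint.
- **Other things:** the other two punches match their up positions. Strip, discs, dish, mandrel and pliers look unmoved.
- **Forces:** the highest wrist force I read was about 15 N.
- **Gripper and stand:** by calculation the gripper stayed clear of the stand. I saw no contact in the pictures, but it hid part of the view during the knock.

**Small disagreements**
- Before the knock, the two cameras differed by a few millimetres on where the head was, which the 50 mm face allowed for.
- The mallet turned a few degrees in the grip at the stop. I tilted the tool to offset this when laying it down, and in the last picture the mallet sits level.

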